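# Tap a stuck stamp die loose with the mallet

### The arm

A 6-joint arm with a two-finger parallel gripper is mounted at the origin on a cart in front of the work surface, level with it; the furniture and walls round the work are solid. World frame = base frame: x ahead of the robot, y to its left, z up, the work surface at z = 0. Lengths are in m, angles in rad, forces in N, time in s.
With the tool pointing down it reaches from about 0.3 to 0.85 m from the base axis. Payload 4.2 kg.
Tool frame: the origin (TCP) lies on the front face of the gripper's body, between the roots of the fingers; the fingertips stand 78 mm ahead of it and the grasp point (between the pads) lies 60 mm ahead of it; z points along the fingers, x is the direction in which the jaws open and shut, and the axes are right-handed (so a half turn about z gives the same grasp; the last joint's range is limited). The gripper opens to 91 mm and grips with 3 to 60 N. Pads are 32 mm wide; open, the fingers measure 118 mm over their backs; the gripper's body (76 mm by 178 mm) begins 60 mm behind the grasp point.
Start: joints at [1.284, 0.32, 1.565, -0, 1.257, -0.02], TCP at [0.152, 0.555, 0.292] pointing down, gripper open.
Joint ranges: [-3.11, 3.11], [-0.84, 2.01], [0.21, 2.61], [-1.34, 4.49], [0.05, 2.63], [-2.56, 2.56]. Speed limits (rad/s): [2.57, 2.57, 3.14, 3.14, 3.14, 3.14].

### API

Orientations are given as a unit quaternion [x, y, z, w].
In Python, from rig import robot gives the robot as it stands. Calls block until the motion is done:
- robot.goto(position, orientation): joint-space move of the TCP to a pose.
- robot.move_straight(position, rot=None, velocity=0.15): straight line of the TCP; rot=None keeps the orientation; velocity is the mean speed in m/s.
- robot.move_j(angles): joint-space move.
- robot.open_gripper() and robot.close(effort=None): open the fingers fully, or close them until they stop; effort is the grip in N (None keeps the last).
- robot.hold(seconds).
- robot.ik(position, orientation): joint angles nearest the present ones, or None.
- robot.get_image(name): name is "scene" or "top" or "wrist"; returns the picture (420x560x3 uint8, blue, green, red); there is no depth.
- robot.camera_info(name): a dict with "K" (3x3 intrinsics, pixels), "D" ([k1, k2, p1, p2, k3] as OpenCV has them; the pictures are not rectified), "R" (3x3) and "t" (3): a world point X has camera coordinates R X + t. Camera axes: x right, y down, z forward; pixel columns grow to the right and rows downward; lengths in m; the calibration is good to about 2 mm. A picture is of the moment at which its call begins: read the wrist's pose just before it. camera_info takes no time and is no camera call; for the wrist camera it gives the pose at the moment of the call.
A pose or a line that the arm cannot do raises robot.IKError and nothing moves.
- robot.job_done(): hands the job in, once; it reports no verdict.
Readings, each from a call of its own:
- robot.current_time_s(): time.
- robot.current_qpos(): joint angles.
- robot.current_dq(): joint speeds.
- robot.current_joint_efforts(): joint torques, N m.
- robot.current_ee_pos(): TCP position.
- robot.current_eef_rot(): TCP orientation.
- robot.current_contact_force(): force on the tool from outside, world axes, zero at the start.
- robot.current_torque(): the same for the moment, N m.
- robot.current_width(): opening from 0.0 (shut) to 1.0 (fully open).
Only numpy, scipy, OpenCV 4.12 (cv2) and the standard library are available. Lean on these libraries where they do the work, as an engineer would, in place of code of your own. Each camera call takes 0.05 s, during which the arm holds its last target.

### The job

The forked stamp die has stuck between the brass spring shoes of its holder. Take the mallet and tap it loose with light taps of the mallet's face on its two front lugs in turn, changing sides whenever it jams, never bearing on it with more than 25 N, until its cross bar is out of both shoes and lies square against the stop bar at the far end of the holder. Prove it home by leaning on one lug with the mallet at a steady 10 to 20 N for a second. Touch the die with the mallet only, leave the other things alone, and lay the mallet back down on the table clear of the holder.

Things in the scene. Friction and masses are not known exactly. Their poses are not given: they have to be found in the camera images.
- holder: Die holder, fixed to the table, place and turn vary: dark steel bed plate 186 x 236 mm, 6 mm thick, with guide cheeks, spring shoes and the die on it. Origin: at table height on its centre line, 82.5 mm behind its front edge. +x: the way the die is to be driven, away from the robot; +y: left. A low block, 34 x 40 mm, top 18 mm above the table, stands in the die's fork at x = -58 mm.
- shoes (a point): Point midway between the two brass spring shoes, holder x = 4 mm, 16 mm above the table. They show as brass caps on the cheeks; their round noses (7 mm radius, y = +-80 mm) squeeze the ends of the die's cross bar. Pushing one lug swings that end about the other shoe at 4 to 11 N (hidden friction). Once the die's origin is past x = 36 mm in the holder, the bar is out of the shoes and slides with 2 to 6 N.
- cheeks (a point): Point midway between the two aluminium guide cheeks, holder x = 42 mm, 32 mm above the table (their top). Each is 100 mm long, 30 mm thick, 0.8 to 1.4 mm off the bar's end (hidden): after 3 to 14 mm of travel of one lug the bar jams askew and the force climbs; a tap on the other lug walks that end on. A low stop bar (13 mm high) between their far ends halts the die hard when its origin is at x = 43 to 55 mm (hidden).
- die: The stuck stamp die, a loose steel fork of 0.42 to 0.6 kg on the bed plate. Origin: centre of the underside of its cross bar (60 mm along x, 160 mm along y, 16 mm high, with a brass stamp plate on top). Axes as the holder's when square. Two arms 36 mm wide run to -x and end in striking lugs. At the start the origin is at x = 0 to 8 mm in the holder, y = 0, nearly square.
- lug_left (a point): Front of the left striking lug, an upright round steel post 22 mm across at the arm's end, its top 36 mm above the table. The point, on the post's foremost line, lies 90 mm before (-x) and 56 mm to the left (+y) of the die's origin, 20 mm above the die's underside.
- lug_right (a point): The same point on the right striking lug, 90 mm before (-x) and 56 mm to the right (-y) of the die's origin.
- mallet_grip (a point): Place to grasp the mallet (0.38 kg; the one lying loose at the front left, not the one far back), on the axis of its wooden handle near the head, 24 mm wide there, 27.5 mm above the table as it lies. The handle runs along the point's y axis: free end 162 mm to +y, sloping down to the table; the head is to -y, its near side 25 mm off.
- mallet_head (a point): Centre of the mallet's pale eight-sided head: 90 mm long along the point's x axis with a flat striking face at each end (45 mm from this point), 65 mm across. It lies 57.5 mm to -y of mallet_grip and 5 mm above it, 32.5 mm above the table as it lies. At the start its x points away from the robot, within 0.35 rad.
- awl_bench: bench awl with a wooden handle, 135 mm long, a bystander
- wax_block: yellow block of wax, 33 x 51 x 23 mm, a bystander
- bobbin_0: small bobbin with metal flanges, 22 mm across, a bystander
- rivet_tin: round green tin, 70 mm across, 31 mm high, a bystander
- screwdriver_black: screwdriver with a black handle, 152 mm long, a bystander
- seam_ripper: seam ripper with a purple handle, 77 mm long, a bystander

How it is judged:
By the outcome, as a careful person would: the job done as asked, in the order asked, and still so for the second after the job is handed in, with the robot touching nothing.
It also fails if it takes over 72 s, if anything falls off the work surface, if the arm or the gripper's body presses on something with over 40 N, if the wrist force passes 120 N, or if a joint passes its speed limit or range.

## Working session

There is one attempt and no reset: what is moved stays moved. The work goes in short steps, each a Python script; the robot and the scene stay as the last script left them, time stands still between calls to the robot, and variables do not carry over. Pictures are saved under pics/ and viewed, and the job is handed in when it is done.

```bash
ls; mkdir -p pics; python3 - <<'E'
from rig import robot
import cv2
print(robot.current_time_s(),robot.current_ee_pos(),robot.current_eef_rot())
for n in ["scene","top","wrist"]:
    cv2.imwrite(f"pics/{n}0.png",robot.get_image(n)); c=robot.camera_info(n); print(n,c)
E
```

```text
pics
0.0 [0.1514932  0.55432476 0.29144241] [ 7.94868398e-01  6.06781255e-01 -6.83327322e-04  5.20080262e-04]
scene {'K': array([[531.4457089 ,   0.        , 279.63699422],
       [  0.        , 531.4457089 , 208.43974927],
       [  0.        ,   0.        ,   1.        ]]), 'D': array([-0.15603193,  0.        ,  0.        ,  0.        ,  0.        ]), 'R': array([[ 0.4604478 , -0.88756141, -0.01491839],
       [-0.53039906, -0.26160588, -0.80637411],
       [ 0.7118038 ,  0.37920588, -0.59121759]]), 't': array([-0.29222935,  0.35355759,  0.95329094])}
top {'K': array([[387.25253989,   0.        , 279.81852667],
       [  0.        , 387.25253989, 209.9886534 ],
       [  0.        ,   0.        ,   1.        ]]), 'D': array([-0.04931307,  0.        ,  0.        ,  0.        ,  0.        ]), 'R': array([[ 0.02919258, -0.99949532, -0.01252566],
       [-0.99224285, -0.02746133, -0.12124359],
       [ 0.12083843,  0.01596791, -0.99254375]]), 't': array([-0.04808826,  0.59950867,  0.8887688 ])}
wrist {'K': array([[365.88902886,   0.        , 275.0795672 ],
       [  0.        , 365.88902886, 205.04139256],
       [  0.        ,   0.        ,   1.        ]]), 'D': array([-0.06106151,  0.        ,  0.        ,  0.        ,  0.        ]), 'R': array([[ 0.26448733,  0.96438864, -0.00099872],
       [ 0.92199623, -0.25255711,  0.2934925 ],
       [ 0.2827886 , -0.07854586, -0.95596085]]), 't': array([-0.57371627, -0.03273316,  0.39222631])}
```

View pics/top0.png

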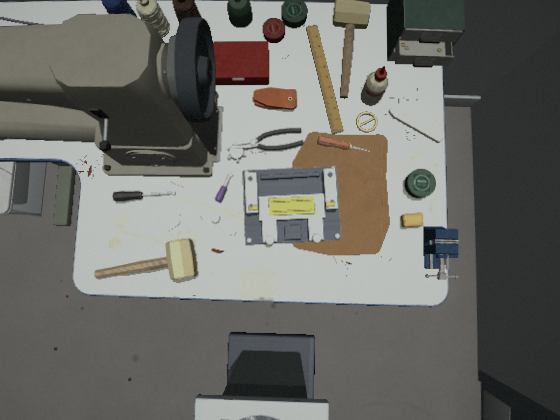

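View pics/scene0.png

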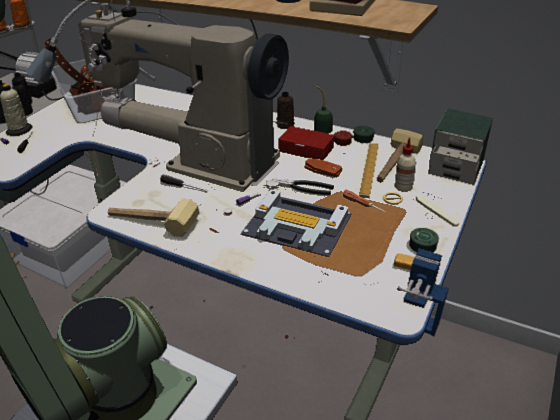

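View pics/wrist0.png

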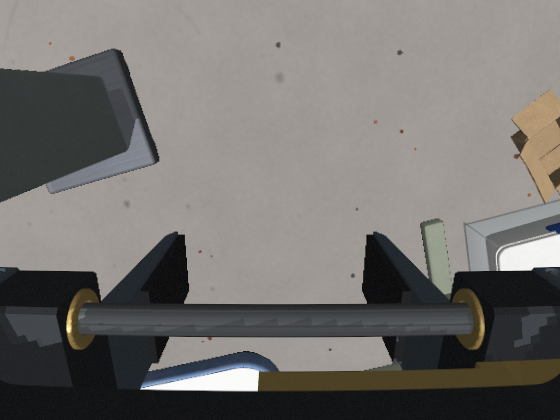

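```bash
cat > h.py <<'E'
import numpy as np, cv2
from scipy.spatial.transform import Rotation as Ro
def ray(c,px):
    p=cv2.undistortPoints(np.array([[px]],float),c["K"],c["D"])[0,0]
    R=np.array(c["R"]);t=np.array(c["t"])
    return -R.T@t, R.T@np.array([p[0],p[1],1])
def plane(c,px,z):
    o,d=ray(c,px); return o+d*(z-o[2])/d[2]
def proj(c,X):
    X=np.atleast_2d(X).astype(float); r,_=cv2.Rodrigues(np.array(c["R"]))
    return cv2.projectPoints(X,r,np.array(c["t"]),c["K"],c["D"])[0][:,0]
E
python3 - <<'E'
import cv2
im=cv2.imread("pics/top0.png")
cv2.imwrite("pics/cropA.png",cv2.resize(im[155:255,235:350],None,fx=6,fy=6,interpolation=cv2.INTER_CUBIC)[:600,:690])
cv2.imwrite("pics/cropB.png",cv2.resize(im[230:290,85:205],None,fx=6,fy=6,interpolation=cv2.INTER_CUBIC))
from rig import robot
from h import *
c=robot.camera_info("top")
for n,px,z in [("head",(181,260),.065),("hand end",(97,273),.01),("holder",(292,205),.02),("front edge",(262,298),0),("machine corner",(214,175),0),("machbase",(104,173),0),("tabl",(78,285),0),("wheel",(215,65),.25)]: print(n,plane(c,px,z))
E
```

```text
head [0.4753219  0.19176193 0.065     ]
hand end [0.43573735 0.41323894 0.01      ]
holder [ 0.61564854 -0.0600412   0.02      ]
front edge [0.38908084 0.00645107 0.        ]
machine corner [0.68925292 0.13799471 0.        ]
machbase [0.68776957 0.42137733 0.        ]
tabl [0.40391924 0.46429764 0.        ]
wheel [0.85457962 0.09962    0.25      ]
```

View pics/cropA.png

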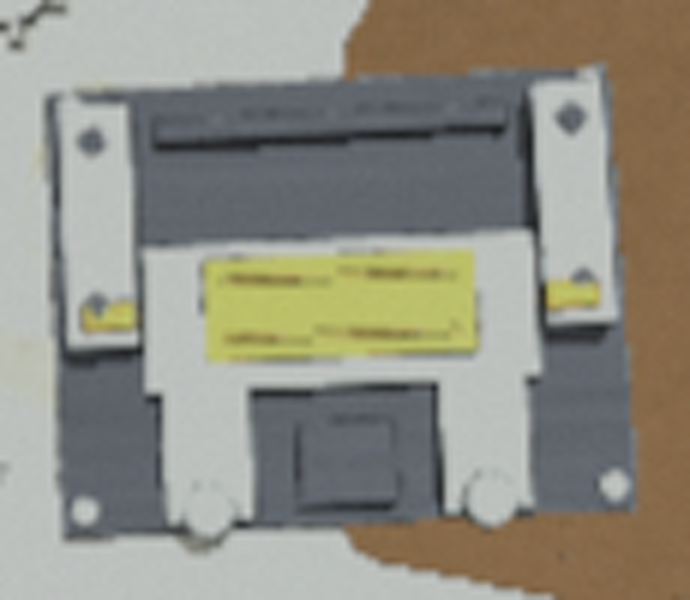

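View pics/cropB.png

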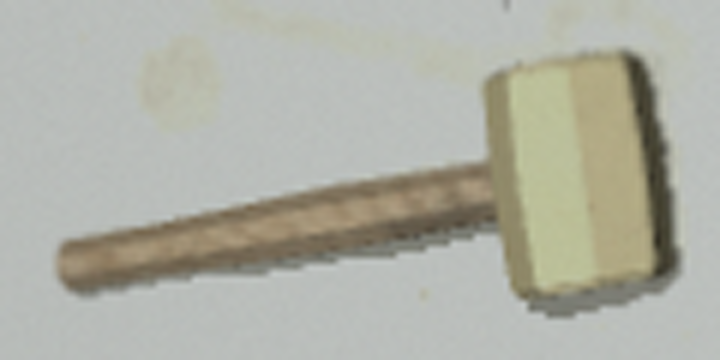

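```bash
python3 - <<'E'
from rig import robot
from h import *
c=robot.camera_info("wrist"); R=np.array(c["R"]); C=-R.T@c["t"]
T=Ro.from_quat(robot.current_eef_rot()).as_matrix()
print("cam in tool",T.T@(C-robot.current_ee_pos()),"axes\n",(R@T).round(3))
q=Ro.from_matrix(np.array([[1,0,0],[0,-1,0],[0,0,-1.]]).T).as_quat(); q2=Ro.from_matrix(np.array([[-1,0,0],[0,1,0],[0,0,-1.]]).T).as_quat()
for p in [(.48,.2,.35),(.45,.25,.1),(.5,-.06,.1),(.5,.05,.1)]:
    for k in (q,q2): print(p,np.round(robot.ik(p,k),2) if robot.ik(p,k) is not None else None)
ct=robot.camera_info("top")
def P(x,y,z=.006): return plane(ct,(235+x/6,155+y/6),z)
fl,fr,tl,tr=P(64,540),P(635,510),P(47,95),P(603,68); print(fl,fr,tl,tr,np.linalg.norm(fl-fr),np.linalg.norm(fl-tl))
E
```

```text
cam in tool [-0.00068281 -0.08332708 -0.09236631] axes
 [[ 1.     0.001 -0.   ]
 [-0.001  0.956 -0.293]
 [ 0.     0.293  0.956]]
(0.48, 0.2, 0.35) [ 0.37  0.2   1.58 -0.    1.36  0.37]
(0.48, 0.2, 0.35) None
(0.45, 0.25, 0.1) [ 0.48  0.43  1.96 -0.    0.76  0.48]
(0.45, 0.25, 0.1) None
(0.5, -0.06, 0.1) [-0.14  0.42  1.98 -0.    0.74 -0.14]
(0.5, -0.06, 0.1) None
(0.5, 0.05, 0.1) [ 0.08  0.42  1.98 -0.    0.74  0.08]
(0.5, 0.05, 0.1) None
[0.51580792 0.05040885 0.006     ] [ 0.53460792 -0.18169165  0.006     ] [0.70045076 0.06490315 0.006     ] [ 0.71810835 -0.16654488  0.006     ] 0.2328606454736002 0.1852108670057662
```

```bash
python3 - <<'E'
from rig import robot
from h import *
import pickle
q=Ro.from_matrix(np.array([[1,0,0],[0,-1,0],[0,0,-1.]]).T).as_quat()
D={}
for n,p in [("hold",(.61,-.07,.33)),("mal",(.47,.25,.25))]:
    robot.goto(p,q); 
    D[n]=robot.camera_info("wrist"); im=robot.get_image("wrist"); cv2.imwrite(f"pics/w_{n}.png",im); print(n,robot.current_time_s(),robot.current_ee_pos(),robot.current_contact_force())
pickle.dump(D,open("cams.pkl","wb"))
E
```

```text
hold 2.9333 [ 0.61005134 -0.06915849  0.32997386] [ 0.35944402  0.40873416 -0.25508129]
mal 4.325 [0.47091606 0.24936584 0.25035672] [-0.66638444 -0.22283587 -0.64935141]
```

View pics/w_hold.png

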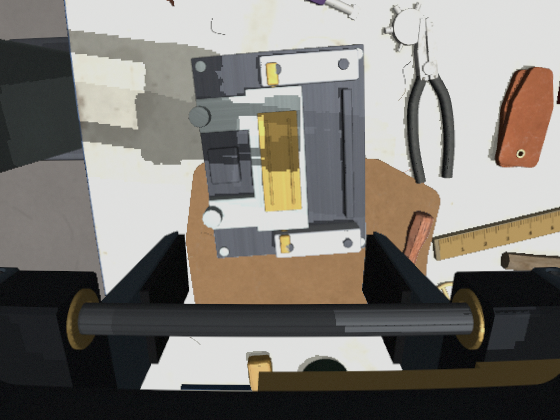

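View pics/w_mal.png

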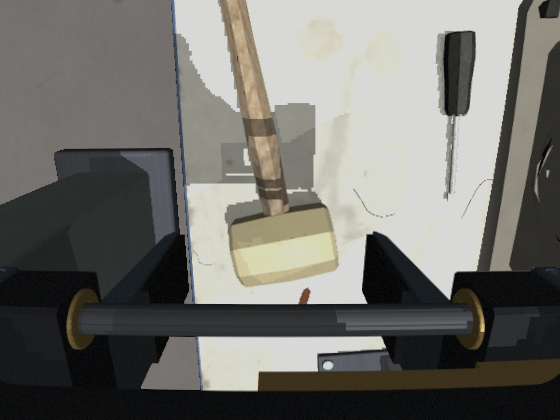

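```bash
python3 - <<'E'
import cv2
im=cv2.imread("pics/w_hold.png")
cv2.imwrite("pics/cropC.png",cv2.resize(im[40:265,180:375],None,fx=2.66,fy=2.66,interpolation=cv2.INTER_CUBIC))
im=cv2.imread("pics/w_mal.png")
cv2.imwrite("pics/cropD.png",cv2.resize(im[0:290,200:360],None,fx=2,fy=2,interpolation=cv2.INTER_CUBIC))
E
```

```text
(no output)
```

View pics/cropC.png

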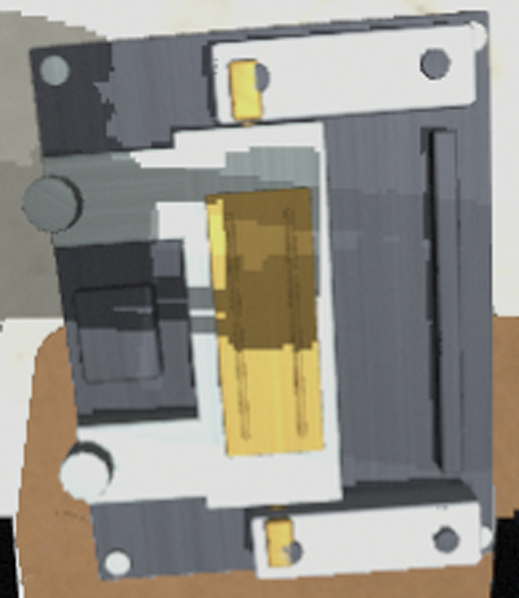

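View pics/cropD.png

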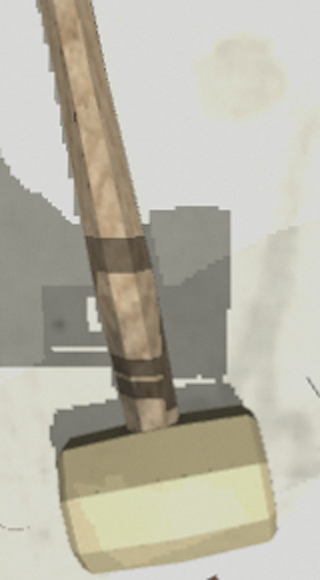

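```bash
python3 - <<'E'
from h import *
import pickle
from rig import robot
D=pickle.load(open("cams.pkl","rb")); ct=robot.camera_info("top")
c=D["hold"]
P=lambda x,y,z=.006: plane(c,(180+x/2.66,40+y/2.66),z)
fl,fr,bl,br=P(32,48),P(103,580),P(488,12),P(493,552)
print("bed",fl,fr,bl,br,np.linalg.norm(fl-fr),np.linalg.norm(bl-fl))
ll,lr=P(52,204,.036),P(87,470,.036); print("lugs",ll,lr,np.linalg.norm(ll-lr))
xy=lambda v:v[:2]
yw=fl-fr; print("yaw front",np.arctan2(-yw[0],yw[1]),"sides",np.arctan2(*(bl-fl)[1::-1]),np.arctan2(*(br-fr)[1::-1]),"lugs",np.arctan2(-(ll-lr)[0],(ll-lr)[1]))
yaw=np.arctan2(-yw[0],yw[1]); ex=np.array([np.cos(yaw),np.sin(yaw)]); ey=np.array([-ex[1],ex[0]])
O=(xy(fl)+xy(fr))/2+.0825*ex; print("O",O)
for n,v in (("L",ll),("R",lr)): d=xy(v)-O; print(n,"holder",d@ex,d@ey)
# top view
T=lambda x,y,z=.006: plane(ct,(235+x/6,155+y/6),z)
a,b=T(64,540),T(635,510); y2=a-b; yaw2=np.arctan2(-y2[0],y2[1]); e2=np.array([np.cos(yaw2),np.sin(yaw2)])
print("top yaw",yaw2,"O",(xy(a)+xy(b))/2+.0825*e2,"lugs",T(210,508,.036),T(493,498,.036))
c=D["mal"]
M=lambda x,y,z=.065: plane(c,(200+x/2,y/2),z)
p=[M(66,496),M(250,463),M(80,543),M(273,513)]; print(p); print("head",np.mean(p,0), "yaws",[np.arctan2(*(p[i+1]-p[i])[1::-1]) for i in (0,2)], [np.linalg.norm(p[1]-p[0]),np.linalg.norm(p[2]-p[0])])
h1,h2,h3=M(119,255,.03),M(140,378,.035),M(151,410,.037);print("handle",h1,h2,h3,np.arctan2((h2-h1)[0],-(h2-h1)[1]))
E
```

```text
bed [0.52075138 0.05087554 0.006     ] [ 0.53949615 -0.18333736  0.006     ] [0.70383669 0.06467914 0.006     ] [ 0.72184043 -0.16903753  0.006     ] 0.23496180231388508 0.18360492889457436
lugs [ 0.53173766 -0.00922684  0.036     ] [ 0.5402007  -0.11846138  0.036     ] 0.10956188690470707
yaw front 0.07986281089470894 sides 0.07525198281541357 0.07826193781371986 lugs 0.0773213878978369
O [ 0.61236081 -0.05964923]
L holder -0.07634357831012788 0.05669362099204379
R holder -0.07662202110935214 -0.05286791209200622
top yaw 0.08082294925667857 O [ 0.6074386  -0.05898076] lugs [ 0.52923333 -0.00984134  0.036     ] [ 0.53633795 -0.12134069  0.036     ]
[array([0.43618147, 0.21015223, 0.065     ]), array([0.51153473, 0.22459093, 0.065     ]), array([0.44128693, 0.18859585, 0.065     ]), array([0.52203097, 0.20226578, 0.065     ])]
head [0.47775853 0.2064012  0.065     ] yaws [np.float64(0.18931882101309283), np.float64(0.16770932061201282)] [np.float64(0.07672412369622011), np.float64(0.022152717813677943)]
handle [0.45795944 0.30472651 0.03      ] [0.46657593 0.2525363  0.035     ] [0.47133044 0.23860908 0.037     ] 0.16362191055870026
```

```bash
cat >> h.py <<'E'
def quat(yaw):
    c,s=np.cos(yaw),np.sin(yaw)
    return Ro.from_matrix(np.array([[c,s,0],[s,-c,0],[0,0,-1.]]).T).as_quat()
E
python3 - <<'E'
from rig import robot
from h import *
q=quat(.17); g=np.array([.4660,.2607])
robot.goto((*g,.16),q)
robot.move_straight((*g,.0875),velocity=.08)
print(robot.current_time_s(),robot.current_ee_pos(),robot.current_contact_force())
robot.close(60)
print(robot.current_width()*91,robot.current_contact_force(),robot.current_time_s())
robot.move_straight((*g,.16),velocity=.1)
robot.hold(.2)
print(robot.current_width()*91,robot.current_contact_force(),robot.current_torque(),robot.current_time_s())
cv2.imwrite("pics/g1.png",robot.get_image("wrist"));cv2.imwrite("pics/g1t.png",robot.get_image("scene"))
E
```

```text
5.8333 [0.46634831 0.26089803 0.08796452] [ 0.78631215 -0.01027401 -0.18525321]
24.18838975367281 [1.00972967 0.06201205 0.76292044] 6.8667
24.0766718643088 [-0.39030169 -0.44211667 -3.95937985] [-0.02163083  0.04974002 -0.00187063] 7.9417
```

View pics/g1.png

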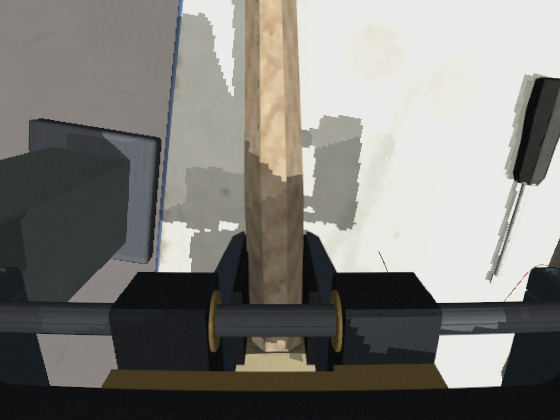

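View pics/g1t.png

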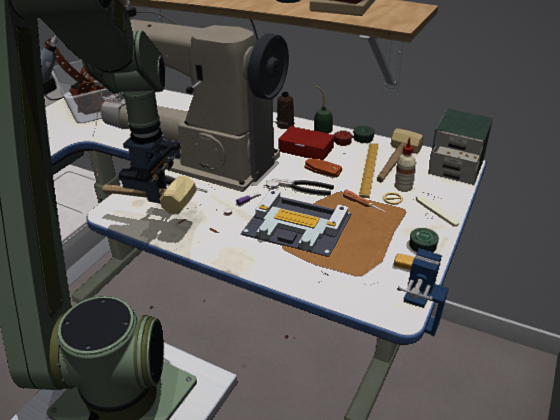

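```bash
cat >> h.py <<'E'
YAW=.078; ex=np.array([np.cos(YAW),np.sin(YAW)]); ey=np.array([-ex[1],ex[0]])
M=np.array([.534,-.065]); Z=.1075
def tcp(s,f,z=Z):
    p=M+ex*(f-.056)+ey*(s*.056+.0515); return np.array([p[0],p[1],z])
def fpos(robot):
    p=np.array(robot.current_ee_pos())[:2]; return (p-M)@ex+.056
def fx(robot): return -np.array(robot.current_contact_force())[:2]@ex
def tap(robot,s,f,fmax,lim,step=.0005,v=.015,log=True):
    """advance commanded face pos f in small steps until force>lim or f>fmax"""
    robot.hold(.05); f0=np.mean([fx(robot) for _ in range(3)]); L=[]
    F=0;pk=0;c0=None
    while f<fmax:
        f+=step; robot.move_straight(tcp(s,f),velocity=v); F=fx(robot)-f0; pk=max(pk,F)
        a=fpos(robot); L.append((round(f*1e3,1),round(a*1e3,2),round(F,1)))
        if F>lim: break
    return f,F,pk,L
E
python3 - <<'E'
from rig import robot
from h import *
q=quat(YAW)
robot.goto(tcp(-1,-.04,.18),q)
robot.move_straight(tcp(-1,-.04),velocity=.15)
robot.move_straight(tcp(-1,-.012),velocity=.05)
print(robot.current_time_s(),fpos(robot),robot.current_ee_pos())
cv2.imwrite("pics/s1.png",robot.get_image("scene"));cv2.imwrite("pics/s1t.png",robot.get_image("top"))
t=robot.current_time_s()
f,F,pk,L=tap(robot,-1,-.012,-.008,5,step=.001)
print(L,robot.current_time_s()-t)
E
python3 -c "
import cv2
im=cv2.imread('pics/s1.png');cv2.imwrite('pics/s1c.png',cv2.resize(im[120:300,200:400],None,fx=3.3,fy=3.3,interpolation=2))"
```

```text
10.6667 -0.012286371062082156 [ 0.46626418 -0.0747086   0.10730728]
[(-11.0, np.float64(-10.99), np.float64(1.8)), (-10.0, np.float64(-9.92), np.float64(1.7)), (-9.0, np.float64(-8.92), np.float64(1.0)), (-8.0, np.float64(-7.92), np.float64(2.0))] 1.0500000000000007
```

View pics/s1c.png

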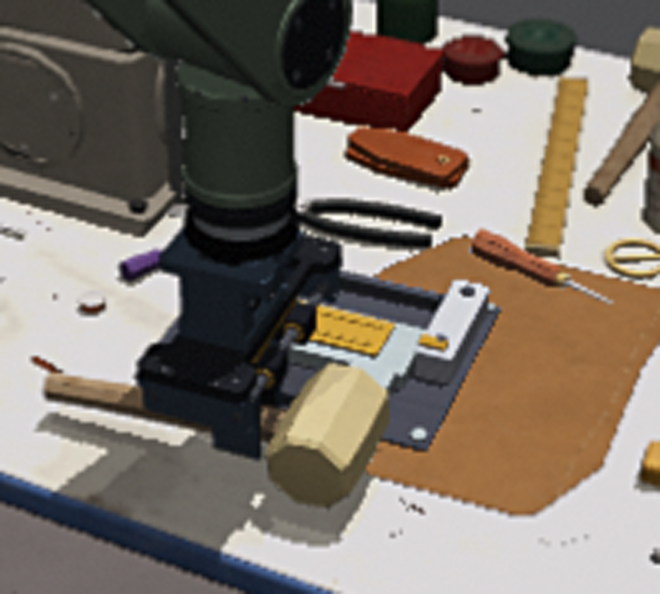

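View pics/s1t.png

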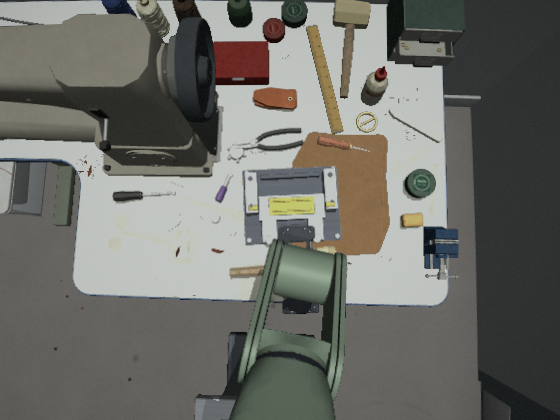

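```bash
python3 - <<'E'
from rig import robot
from h import *
t=robot.current_time_s()
f,F,pk,L=tap(robot,-1,-.008,.012,9.,step=.001)
for l in L: print(*l)
print(robot.current_time_s()-t, fx(robot))
E
```

```text
-7.0 -6.91 -0.9
-6.0 -5.92 -0.2
-5.0 -4.91 -0.9
-4.0 -3.92 -0.3
-3.0 -2.91 0.6
-2.0 -1.92 -0.1
-1.0 -0.92 -0.0
0.0 -0.38 1.8
1.0 0.06 4.5
2.0 0.84 5.6
3.0 1.77 6.2
4.0 2.74 6.2
5.0 3.46 5.9
6.0 3.85 8.2
7.0 4.4 9.1
3.799999999999999 9.168807224674113
```

```bash
cat >> h.py <<'E'
import json,os
def work(robot,ntaps,tlimit,lim=13.,slow=7.):
    st=json.load(open("st.json")); s=st["s"]; pos=st["pos"]  # pos[str(s)] last face pos of that lug
    for k in range(ntaps):
        if robot.current_time_s()>tlimit: break
        o=-s; cur=fpos(robot)
        fb=min(cur,pos[str(o)])-.006
        robot.move_straight(tcp(s,fb),velocity=.15)
        robot.move_straight(tcp(o,fb),velocity=.35)
        f=pos[str(o)]-.002; robot.move_straight(tcp(o,f),velocity=.06)
        f0=fx(robot); F=0; pk=0; n=0; a=f; L=[]
        while True:
            step=.002 if F<slow else .001
            f+=step; robot.move_straight(tcp(o,f),velocity=.025 if n else .015); F=fx(robot)-f0; a=fpos(robot); pk=max(pk,F); n+=1
            L.append(f"{a*1e3:.1f}/{F:.1f}")
            if F>lim or n>14: break
        s=o; st["s"]=s; st["pos"][str(o)]=a; json.dump(st,open("st.json","w"))
        print("L" if o>0 else "R",f"f0={f0:.1f} t={robot.current_time_s():.1f}"," ".join(L))
E
echo '{"s":-1,"pos":{"-1":0.0044,"1":0.0}}' > st.json
python3 - <<'E'
from rig import robot
from h import *
work(robot,2,60)
E
```

```text
L f0=-0.0 t=19.9 0.1/0.1 1.2/2.6 2.5/5.1 4.1/5.6 6.1/4.3 7.8/5.5 9.4/5.5 11.0/6.9 12.3/7.2 12.5/9.0 12.8/10.8 13.1/11.3 13.4/13.7
R f0=0.4 t=24.7 4.5/-0.7 5.5/2.4 6.4/6.2 9.5/3.7 12.1/3.2 14.3/3.7 15.9/4.0 17.4/5.8 18.6/8.5 19.1/8.9 19.6/10.0 20.4/10.4 21.0/11.4 21.5/10.5 21.9/12.3
```

```bash
python3 - <<'E'
from rig import robot
from h import *
work(robot,3,60,lim=11.5,slow=8)
E
```

```text
L f0=0.7 t=28.9 13.5/0.2 14.4/2.7 15.0/5.7 18.1/3.4 21.0/2.3 23.2/3.2 24.7/3.4 25.8/6.2 27.4/6.1 28.6/8.6 29.0/9.5 29.3/10.2 29.6/12.5
R f0=0.8 t=33.0 22.0/-0.5 22.9/2.9 24.8/5.1 27.6/2.5 29.8/1.9 31.7/2.8 34.7/1.2 35.9/2.3 36.6/4.8 37.3/8.8 37.5/10.2 37.8/11.9
L f0=0.4 t=37.0 29.7/-0.5 30.6/2.7 32.8/2.5 36.3/1.7 38.0/1.8 39.7/2.8 42.0/1.9 44.0/1.6 44.7/4.3 45.3/7.1 45.9/10.1 46.1/12.4
```

```bash
python3 - <<'E'
from rig import robot
from h import *
work(robot,2,60,lim=11.5,slow=8)
E
```

```text
R f0=-0.2 t=40.0 38.0/0.9 39.3/2.5 41.3/4.0 44.1/2.8 44.7/5.4 45.4/9.3 45.6/10.1 45.9/11.8
L f0=1.6 t=42.3 44.7/3.5 45.3/7.6 45.8/9.8 46.1/11.4 46.4/13.7
```

```bash
python3 - <<'E'
from rig import robot
from h import *
r=[]
for i in range(16): robot.hold(.1); r.append((round(fx(robot),1)))
print(r,fpos(robot),robot.current_time_s())
cv2.imwrite("pics/lean.png",robot.get_image("top"))
p=fpos(robot)
robot.move_straight(tcp(1,p-.02),velocity=.1); robot.hold(.1); print("free",fx(robot),robot.current_time_s())
E
python3 -c "
import cv2
im=cv2.imread('pics/lean.png');cv2.imwrite('pics/leanc.png',cv2.resize(im[155:255,235:350],None,fx=6,fy=6,interpolation=2))"
```

```text
[np.float64(15.4), np.float64(15.1), np.float64(14.5), np.float64(14.9), np.float64(14.6), np.float64(14.5), np.float64(16.3), np.float64(14.5), np.float64(14.9), np.float64(14.5), np.float64(14.5), np.float64(15.1), np.float64(14.2), np.float64(14.6), np.float64(14.9), np.float64(14.2)] 0.04637211346125398 43.8583
free -1.6810496073163317 44.4167
```

View pics/leanc.png

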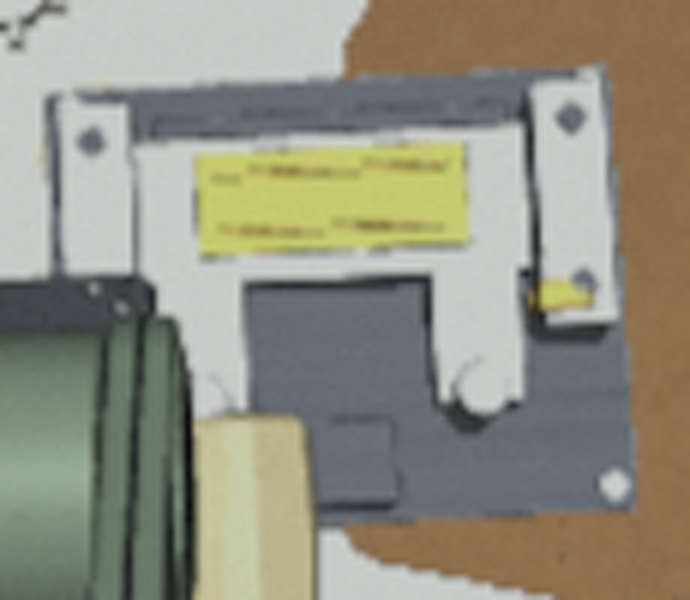

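```bash
python3 - <<'E'
from rig import robot
from h import *
g=np.array([.4660,.2607])
robot.move_straight(tcp(1,-.02,.17),velocity=.2)
robot.goto((*g,.16),quat(.17))
robot.move_straight((*g,.095),velocity=.1)
robot.move_straight((*g,.0878),velocity=.03)
robot.hold(.1); print(robot.current_ee_pos(),robot.current_contact_force())
robot.open_gripper()
robot.move_straight((*g,.2),velocity=.12)
print(robot.current_time_s(),robot.current_width(),robot.current_contact_force())
robot.goto((.35,.30,.30),quat(.17))
cv2.imwrite("pics/end.png",robot.get_image("top")); cv2.imwrite("pics/ends.png",robot.get_image("scene"));print(robot.current_time_s())
E
python3 -c "
import cv2
im=cv2.imread('pics/end.png');cv2.imwrite('pics/endc.png',cv2.resize(im[150:300,80:350],None,fx=2.9,fy=2.9,interpolation=2))
im=cv2.imread('pics/end.png');cv2.imwrite('pics/endd.png',cv2.resize(im[155:255,235:350],None,fx=6,fy=6,interpolation=2))"
```

```text
[0.46594446 0.26074098 0.08782469] [ 0.15669576 -0.30077745 -3.59618078]
49.3333 0.9960070511432518 [0.21890141 0.0549045  0.44492215]
50.1083
```

View pics/endc.png

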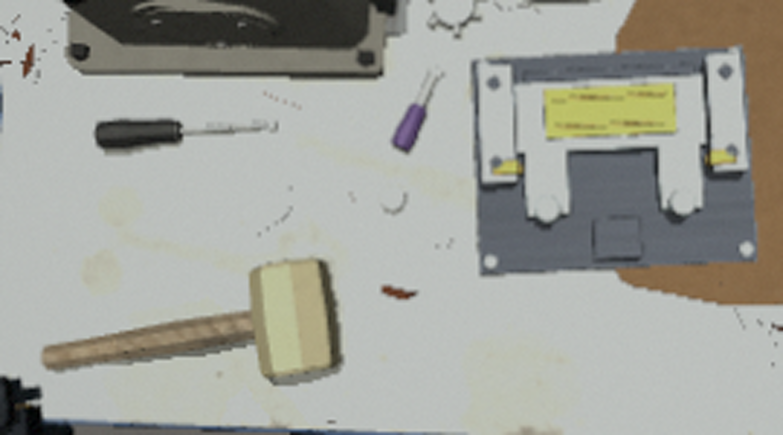

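View pics/endd.png

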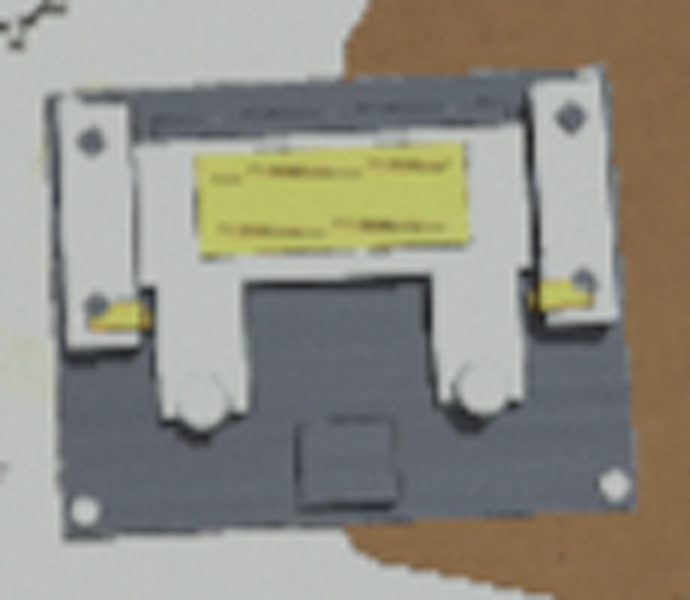

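```bash
python3 -c "
from rig import robot
robot.hold(.2);print(robot.current_time_s());robot.job_done()"
```

```text
50.3083
the job is handed in; nothing more can be done
```

The die is out of both spring shoes and square against the stop bar, and I handed the job in at 50.3 s of the 72 s allowed.

- **Taps:** I gripped the mallet by its handle and pushed the lugs with its face, eight pushes in turn starting on the right. I changed sides each time the force climbed. The highest reading was about 16 N, against the 25 N limit. I read the force after each 1–2 mm step, not continuously.
- **Home position:** Both lugs travelled about 46 mm and stopped hard within 0.2 mm of each other at about 10 N.
- **Proof lean:** I leaned on the left lug at 14.2–16.3 N for 1.6 s and it stayed firm. The force reading's zero drifts by about 1–2 N, so the true force could be that much different, which is still inside 10–20 N.
- **Last checks:** The final picture shows the bar square against the stop bar and both brass shoes sprung in behind it. The mallet lies back at its starting spot, clear of the holder. The things near it look unmoved, and I touched the die with nothing but the mallet.
- **Disagreements:** Before grasping, the wrist and overhead cameras differed by 3–5 mm on the holder and mallet positions, so I found the actual contact by force. No check failed.

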